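# Index a battery cell to the clamp station

### The arm

A 6-joint arm with a two-finger parallel gripper is mounted at the origin on the work surface. World frame = base frame: x ahead of the robot, y to its left, z up, the work surface at z = 0. Lengths are in m, angles in rad, forces in N, time in s.
With the tool pointing down it reaches from about 0.35 to 0.775 m from the base axis. Payload 5.5 kg.
Tool frame: the origin (TCP) lies midway between the tips of the shut fingers; the grasp point (between the pads) lies 19 mm behind it; z points along the fingers, y is the line along which they close (so a half turn about z gives the same grasp; the last joint's range is limited). The gripper opens to 85 mm and grips with 20 to 120 N. Pads are 22 mm wide; open, the fingers measure 114 mm over their backs; the gripper's body (76 mm by 85 mm) begins 54 mm behind the grasp point. The pads swing forward as they close: fully open they stand 13 mm farther back than shut.
Start: joints at [-1.265, 0.313, 0.046, 1.304, 0, 1.431], TCP at [0.248, -0.519, 0.231] pointing down, gripper open.
Joint ranges: [-2.76, 2.76], [-0.86, 1.69], [-1.03, 1.26], [-2.2, 2.34], [-1.47, 1.5], [-3.14, 3.14]. Speed limits (rad/s): [2.57, 2.57, 3.14, 3.14, 3.14, 3.14].

### API

Orientations are given as a unit quaternion [w, x, y, z].
In Python, from workcell import env gives the robot as it stands. The module is installed in compiled form; this text tells all that it offers.
- The arm moves only by the tool servo_tool, never from a script. Its argument "increments" is a list of rows, each an object of numbers: "grip": the closure, from 0 (fully open) to 1 (shut); "x", "y", "z": the shift along the tool's x, y, z in mm; "roll": the turn about the tool's z in degrees. In form: [{"grip": .., "x": .., "y": .., "z": .., "roll": ..}, ...]. A call has 1 to 5 rows; each row shifts and turns the commanded pose from where the row before left it, along the tool's axes as they then stand; what a row does not reach is not made up. A row lasts 1/12 s, in which the tool goes at most 41.7 mm and 7.16 degrees, less where a joint would pass 70% of its speed; a pose out of reach is approached as far as the arm can. A call is refused whole if a number of a shift passes 41.7 or a number of a turn 7.16, either way. A call with a gripper value outside its range is refused whole. The fingers move at their own pace and stop on an object; "grip_force" is the grip in N (left out, the last holds). Time passes only in rows, so rows that do not move let the fingers close. It gives the time, the measured TCP pose, the force, the opening and the grip force at its end, in the units of the state.
- env.get_state(): the state, without advancing time (a new reading comes with each control period).
- env.read_camera(name): name is "scene" or "top" or "wrist"; returns the picture (400x640x3 uint8, red, green, blue); there is no depth.
- env.get_calibration(name): a dict with "vertical_fov" (degrees; the focal length in pixels is half the picture's height over the tangent of half this angle, whatever the lens; pixels are square), "cx", "cy" (the principal point, pixels), "rvec" (rotation vector, rad) and "tvec" (3), from world to camera coordinates, as OpenCV has them; the wrist camera has in their place "tool_from_camera" (4x4, takes a point from camera to tool coordinates, whose origin is the TCP and whose axes are the flange's). Camera axes: x right, y down, z forward; pixel columns grow to the right and rows downward; lengths in m; the calibration is good to about 2 mm. A picture is of the moment at which its call begins: read the wrist's pose just before it. get_calibration takes no time and is no camera call.
- env.hand_in(): hands the job in; it is judged then, once.
The state is a dict: "clock": time; "joint_pos": joint angles; "qvel": joint speeds; "tau": joint torques, N m; "tcp_pos": TCP position; "orientation": TCP orientation; "wrist_force": force on the tool from outside, world axes, zero at the start; "ft_torque": the same for the moment, N m; "finger_gap": finger opening in m; "grip_force": force on a finger pad.
Only numpy, scipy, OpenCV 4.12 (cv2) and the standard library are available. Lean on these libraries where they do the work, as an engineer would, in place of code of your own. Each camera call takes 0.05 s, during which the arm holds its last target. There are 200 camera calls.

### The job

Push an arm of the three-armed turntable round with a fingertip until the nest that holds the battery cell stands squarely at the clamp post, in line between the hub and the post. Then push the swing clamp arm with a fingertip all the way in over the cell, to its stop. Do not touch the cell, which stays seated in its nest, and leave the spare cell, bottle and screwdriver where they are.

Things in the scene. Friction and masses are not known exactly. Their poses are not given: they have to be found in the camera images.
- indexer: Fixed aluminium base plate, 290 (x) x 360 (y) x 12 mm, on the table, yaw within 0.4 rad of square. Origin: on the turntable's vertical axis at table height; the plate reaches 150 mm to its own -y side, 210 mm to +y. The clamp post stands 175 mm from the axis towards +y, on a foot block 50 x 36 mm, top 26 mm above the table. Nothing else but the hub stands on the plate.
- spider: Turntable: three dark steel level arms 120 degrees apart on a hub of radius 30 mm (top 62 mm above the table). Turns both ways without limit; friction 0.15 N m, stays put when pushed slowly. Origin: on the axis at the arms' underside, 34 mm above the table; x axis along the loaded arm. Arms are 24 mm wide, 16 mm thick (34 to 50 mm above the table), bare between 30 and 92 mm from the axis.
- loaded_nest (a point): Centre of the inner floor of the nest that holds the cell, 115 mm from the turntable's axis, 54 mm above the table; moves with the turntable. Each arm ends in such a black open tray, 46 mm radially x 62 mm across, 50 to 62 mm above the table, walls 4 mm; the other two are empty.
- station (a point): Where the loaded nest's floor centre has to come: fixed to the base plate, 115 mm from the turntable's axis straight towards the clamp post, 54 mm above the table.
- cell: The loose flat battery cell in the loaded nest: aluminium block 34 (x, radial) x 50 (y, across) x 11 mm with a white strip and two small tabs at one end, 45 g. Origin: centre of its underside, on the nest floor; its top is 65 mm above the table. About 2 mm play all round. Not to be touched.
- clamp_arm (a joint): Angle of the swing clamp arm (rad): 0 = fully in, at its hard stop, the arm pointing from the post straight to the turntable's axis over the station; grows as it swings out, clockwise seen from above, to 1.9. Starts swung out between 1.3 and 1.8. No spring; friction (about 0.08 N m) keeps it where it is left.
- clamp_pivot (a point): On the vertical axis of the clamp post, at the mid height of the clamp arm, 84 mm above the table. The post has radius 14 mm and the arm's round boss on it is 102 mm high above the table.
- clamp_tip (a point): Free end of the clamp arm, 80 mm from the pivot at the arm's mid height. The arm is a straight dark steel bar 14 mm wide and 24 mm high, 72 to 96 mm above the table, so a fingertip pushing it at 78 mm or more passes above the cell and nests (under it hangs a 3 mm pad near the tip).
- spare_cell: Bystander: a second, identical cell lying loose on the table beside the plate's -y edge. Origin: centre of its underside.
- solvent_bottle: Bystander: white capped bottle, 48 mm across, 110 mm tall, standing beside the plate's -y edge. Origin: centre of its underside.
- screwdriver: Bystander: screwdriver 160 mm long lying on the table beyond the plate's +y edge, handle to its -x. Origin: under its middle.

How it is judged:
On the way, in this order (a step that is already met when the one before it is completed fails the run):
1. the loaded nest stands still at the station, within 8 mm, while the clamp arm is still swung out (horizontal distance between loaded_nest and station below 0.008 m and angular speed of spider below 0.05 rad/s and value of joint clamp_arm above 0.9 rad), for 0.2 s.
2. the clamp arm is swung in to its stop, the nest still at the station (horizontal distance between loaded_nest and station below 0.008 m and value of joint clamp_arm below 0.07 rad), for 0.2 s.
At the end, for the whole second after the job is handed in: The loaded nest's centre is within 8 mm (horizontally) of the station and still, the clamp arm is within 0.07 rad of its inner stop, and the cell lies flat, seated in its nest (within 6 mm of the nest's centre) (all of step 2 and angular speed of spider below 0.05 rad/s and distance between cell and loaded_nest below 0.006 m and angle between cell's own z axis and vertical below 0.12 rad); the robot touches nothing.
It fails at once if the robot touches the cell (over 1 N) (contact force between cell and the fingers above 1 N or contact force between cell and the arm above 1 N).
It fails at once if the cell is lifted or thrown out of its nest (10 mm off its place) (distance between cell and loaded_nest above 0.01 m).
It fails at once if a bystander is pushed or lifted more than 15 mm from its place (distance of any of spare_cell, solvent_bottle, screwdriver from where it was at the start of the episode above 0.015 m).
It also fails if it takes over 64 s, if anything falls off the work surface, if the arm or the gripper's body presses on something with over 40 N, if the wrist force passes 120 N, or if a joint passes its speed limit or range.

## Working session

There is one attempt and no reset: what is moved stays moved. The work goes in short steps, Python scripts to look and compute and a tool call to move; the robot and the scene stay as the last step left them, time stands still between calls to the robot, and variables do not carry over. Pictures are saved under pics/ and viewed, at most 10 in all, crops included, and the job is handed in when it is done.

Besides the shell and the picture viewer there is one more tool, called as name(argument=value, ...) on one line, values as JSON. servo_tool: Moves the arm, as the interface text tells. Its arguments: {"type":"object","properties":{"increments":{"type":"array"},"grip_force":{"type":"number"}},"required":["increments"]}

```bash
mkdir -p pics
python3 - <<'E'
from workcell import env
import cv2
s=env.get_state();print(s['clock'],s['tcp_pos'],s['orientation'])
for n in ['scene','top']:
    cv2.imwrite(f'pics/{n}0.png',env.read_camera(n)[:,:,::-1]);print(n,env.get_calibration(n))
print(env.get_calibration('wrist'))
E
```

```text
0.0 [ 0.247764   -0.51829692  0.23041087] [-9.12475454e-04  9.75259181e-01  2.21062642e-01 -7.60234709e-05]
scene {'vertical_fov': 47.88378102574549, 'cx': 316.0657762116484, 'cy': 200.8642504617816, 'rvec': array([ 1.37292813,  2.28798498, -0.7991904 ]), 'tvec': array([ 0.24652106, -0.38925949,  1.33325221])}
top {'vertical_fov': 47.76554547518419, 'cx': 312.27261215020104, 'cy': 202.70250868925012, 'rvec': array([ 2.22855914, -2.16896022,  0.11617393]), 'tvec': array([0.00211272, 0.61204371, 0.98374391])}
{'vertical_fov': 59.7886548074997, 'cx': 325.9724560652847, 'cy': 205.03991450151966, 'tool_from_camera': array([[-6.53121059e-04, -9.50287072e-01, -3.11374460e-01,
         8.13062158e-02],
       [ 9.99999760e-01, -6.92259455e-04,  1.51724344e-05,
         3.53726676e-06],
       [-2.29970082e-04, -3.11374375e-01,  9.50287296e-01,
        -1.43883438e-01],
       [ 0.00000000e+00,  0.00000000e+00,  0.00000000e+00,
         1.00000000e+00]])}
```

View pics/top0.png

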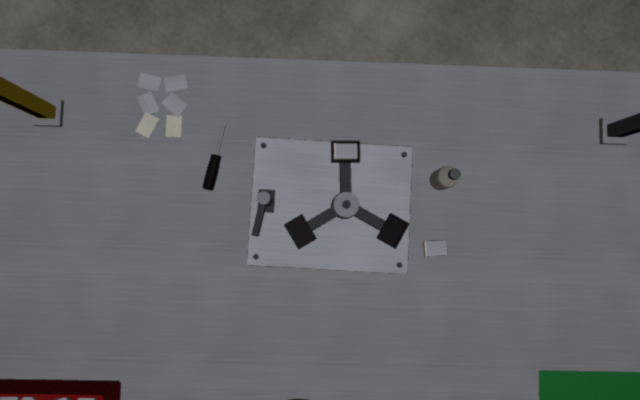

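View pics/scene0.png

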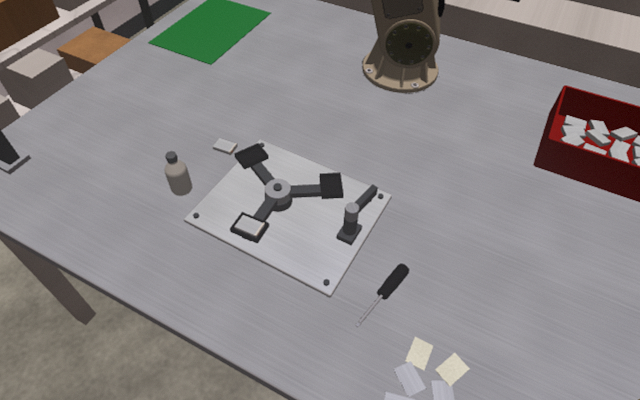

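The top view (up is +x, left is +y) shows the hub at about (346,204), the loaded nest at (346,151) and the post boss at (264,198). The clamp tip is at about (256,235), so the clamp is swung out towards the robot. The turntable needs about 90° counter-clockwise. I'll enlarge crops to pick points.

Run:
```python
import cv2
a=cv2.imread('pics/top0.png')[130:280,240:420];b=cv2.imread('pics/scene0.png')[135:300,180:400]
cv2.imwrite('pics/c1.png',cv2.resize(cv2.convertScaleAbs(a,alpha=1.6),None,fx=4,fy=4,interpolation=cv2.INTER_CUBIC))
cv2.imwrite('pics/c2.png',cv2.resize(cv2.convertScaleAbs(b,alpha=1.4),None,fx=3.5,fy=3.5,interpolation=cv2.INTER_CUBIC))
```

```text
(no output)
```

View pics/c1.png

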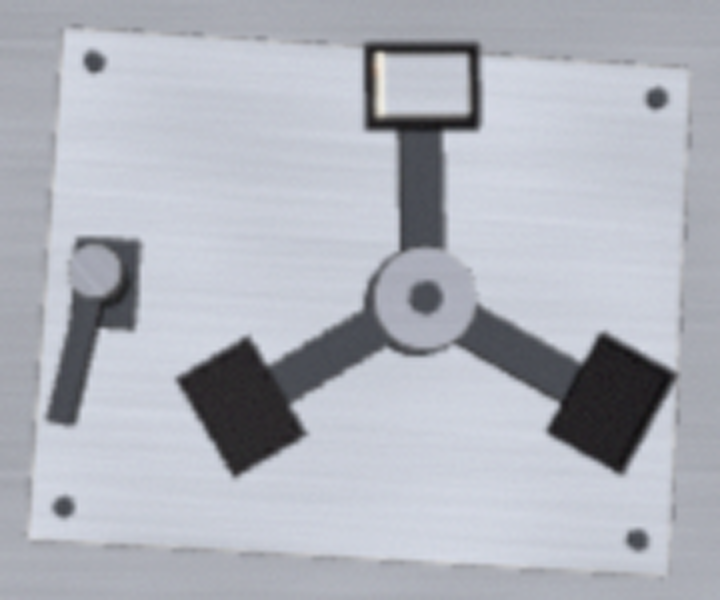

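View pics/c2.png

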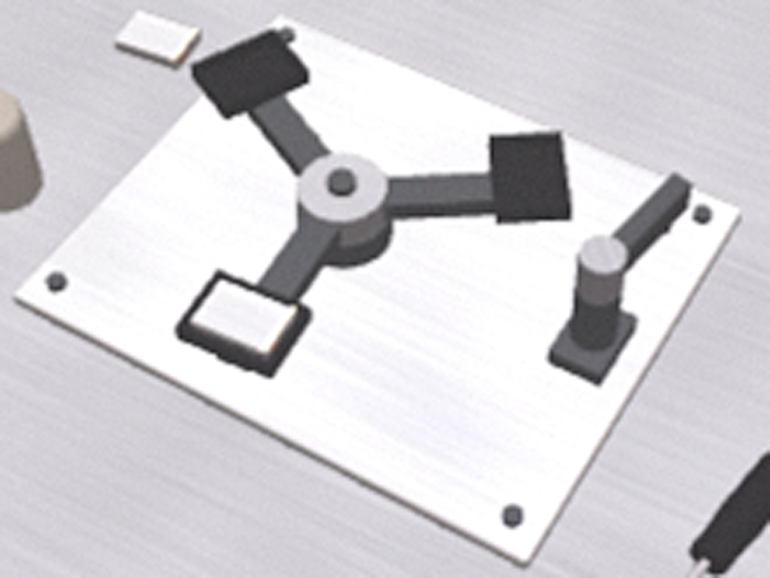

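The crops are clear. In c1 the hub disc is at (425,298), the boss at (95,271), the clamp tip at (62,422), the loaded nest at (423,86), and all four plate corners show. In c2 the same parts are the hub (342,188), boss (603,256) and tip (683,184).

```bash
cat > h.py <<'E'
from workcell import env
import numpy as np, cv2
def cal(n):
    c=env.get_calibration(n);f=200/np.tan(np.radians(c['vertical_fov']/2))
    R=cv2.Rodrigues(c['rvec'])[0];K=np.array([[f,0,c['cx']],[0,f,c['cy']],[0,0,1]])
    return K,R,c['tvec']
def tri(pa,pb):
    P=[K@np.c_[R,t] for K,R,t in map(cal,('top','scene'))]
    X=cv2.triangulatePoints(P[0],P[1],np.array(pa,float),np.array(pb,float))[:,0];return X[:3]/X[3]
def onz(n,p,z):
    K,R,t=cal(n);d=R.T@np.linalg.inv(K)@[p[0],p[1],1];o=-R.T@t
    return o+d*(z-o[2])/d[2]
E
python3 - <<'E'
from h import *
A=lambda u,v:(240+(u+.5)/4-.5,130+(v+.5)/4-.5)
B=lambda u,v:(180+(u+.5)/3.5-.5,135+(v+.5)/3.5-.5)
np.set_printoptions(precision=4,suppress=True)
for n,a,b,z in [('hub',(425,298),(342,188),.062),('boss',(95,271),(603,256),.102),('tip',(62,422),(683,184),.096),('nest',(423,86),(246,322),.062),
  ('c++',(65,28),(525,565),.012),('c+-',(690,70),(17,297),.012),('c--',(665,575),(283,15),.012),('c-+',(28,540),(740,212),.012)]:
    print(n,tri(A(*a),B(*b)),onz('top',A(*a),z)[:2],onz('scene',B(*b),z)[:2])
E
```

```text
hub [ 0.6082 -0.0527  0.0545] [ 0.6078 -0.0522] [ 0.6134 -0.0488]
boss [0.6139 0.1221 0.0996] [0.6139 0.1215] [0.6155 0.1232]
tip [0.5361 0.1377 0.09  ] [0.5365 0.1361] [0.5407 0.1401]
nest [ 0.7229 -0.0482  0.058 ] [ 0.7227 -0.0488] [ 0.7248 -0.0453]
c++ [0.7597 0.1508 0.0079] [0.759  0.1501] [0.7615 0.1519]
c+- [ 0.7463 -0.2063  0.0086] [ 0.7465 -0.2068] [ 0.7475 -0.2025]
c-- [ 0.4593 -0.1944  0.012 ] [ 0.4598 -0.1955] [ 0.4589 -0.1933]
c-+ [0.4705 0.1609 0.0079] [0.4708 0.1604] [0.4739 0.1617]
```

servo_tool(increments=[{"grip": 1,"x": 34.8,"y": -19.8,"z": 0,"roll": 0},{"grip": 1,"x": 34.8,"y": -19.8,"z": 0,"roll": 0},{"grip": 1,"x": 34.8,"y": -19.8,"z": 0,"roll": 0},{"grip": 1,"x": 34.8,"y": -19.8,"z": 0,"roll": 0},{"grip": 1,"x": 34.8,"y": -19.8,"z": 0,"roll": 0}], grip_force=40)

```text
clock: 0.52
tcp_pos: [0.3626, -0.3528, 0.2309]
orientation: [-0.0, 0.975, 0.221, -0.0]
wrist_force: [0.4, 0.0, -0.2]
finger_gap: 0.0254
grip_force: 0.0
```

servo_tool(increments=[{"grip": 1,"x": 34.8,"y": -19.8,"z": 0,"roll": 0},{"grip": 1,"x": 34.8,"y": -19.8,"z": 0,"roll": 0},{"grip": 1,"x": 34.8,"y": -19.8,"z": 0,"roll": 0},{"grip": 1,"x": 34.8,"y": -19.8,"z": 0,"roll": 0},{"grip": 1,"x": 34.8,"y": -19.8,"z": 0,"roll": 0}])

```text
clock: 0.93
tcp_pos: [0.4771, -0.1882, 0.2311]
orientation: [-0.0, 0.975, 0.221, -0.0]
wrist_force: [1.4, -0.3, 0.1]
finger_gap: 0.0003
grip_force: 0.0
```

servo_tool(increments=[{"grip": 1,"x": 34.8,"y": -19.8,"z": 0,"roll": 0},{"grip": 1,"x": 34.8,"y": -19.8,"z": 0,"roll": 0},{"grip": 1,"x": 34.8,"y": -19.8,"z": 0,"roll": 0},{"grip": 1,"x": 0,"y": 0,"z": 20,"roll": -7.1},{"grip": 1,"x": 0,"y": 0,"z": 20,"roll": -7.1}])

```text
clock: 1.35
tcp_pos: [0.5471, -0.0892, 0.1914]
orientation: [0.001, 0.939, 0.345, 0.001]
wrist_force: [-0.3, -1.1, -1.1]
finger_gap: 0.0
grip_force: 0.0
```

servo_tool(increments=[{"grip": 1,"x": 0,"y": 0,"z": 25,"roll": -7.1},{"grip": 1,"x": 0,"y": 0,"z": 25,"roll": -7.1},{"grip": 1,"x": 0,"y": 0,"z": 20,"roll": -7.1},{"grip": 1,"x": 0,"y": 0,"z": 0,"roll": -0.9},{"grip": 1,"x": 0,"y": 0,"z": 0,"roll": 0}])

```text
clock: 1.77
tcp_pos: [0.5439, -0.0911, 0.1202]
orientation: [-0.001, 0.858, 0.514, -0.001]
wrist_force: [-0.0, -0.2, 0.5]
finger_gap: 0.0005
grip_force: 0.0
```

Run:
```python
from h import *
cv2.imwrite('pics/w1.png',env.read_camera('wrist')[:,:,::-1])
```

```text
(no output)
```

View pics/w1.png

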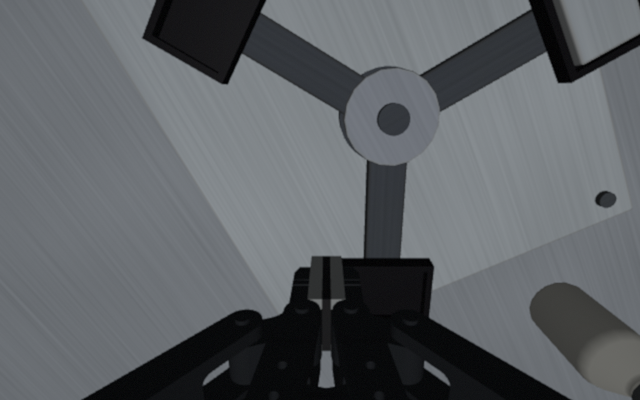

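The shut fingertips at (328,260) stand clear to the left of the empty arm at (385,210), which points straight along the tool's x towards the hub at (393,118). I'll go down and push this empty arm.

servo_tool(increments=[{"grip": 1,"x": 0,"y": 0,"z": 20,"roll": 0},{"grip": 1,"x": 0,"y": 0,"z": 20,"roll": 0},{"grip": 1,"x": 0,"y": 0,"z": 20,"roll": 0},{"grip": 1,"x": 0,"y": 0,"z": 18,"roll": 0},{"grip": 1,"x": 0,"y": 0,"z": 0,"roll": 0}])

```text
clock: 2.23
tcp_pos: [0.5441, -0.0914, 0.0419]
orientation: [-0.001, 0.858, 0.513, -0.001]
wrist_force: [-0.2, 0.3, -0.4]
finger_gap: -0.0001
grip_force: 0.0
```

servo_tool(increments=[{"grip": 1,"x": 0,"y": 5,"z": 0,"roll": 0},{"grip": 1,"x": 0,"y": 5,"z": 0,"roll": 0},{"grip": 1,"x": 0,"y": 4,"z": 0,"roll": 0},{"grip": 1,"x": 0,"y": 2,"z": 0,"roll": 0},{"grip": 1,"x": 0,"y": 2,"z": 0,"roll": 0}])

```text
clock: 2.65
tcp_pos: [0.5616, -0.1002, 0.0444]
orientation: [0.0, 0.858, 0.514, 0.0]
wrist_force: [-2.5, 1.3, 1.2]
finger_gap: 0.0
grip_force: 1.5
```

Contact: about 2.8 N, which matches the expected friction. Now the arc.

servo_tool(increments=[{"grip": 1,"x": -1.1,"y": 4.6,"z": 0,"roll": -4},{"grip": 1,"x": -1.1,"y": 4.6,"z": 0,"roll": -4},{"grip": 1,"x": -1.1,"y": 4.6,"z": 0,"roll": -4},{"grip": 1,"x": -1.1,"y": 4.6,"z": 0,"roll": -4},{"grip": 1,"x": -1.1,"y": 4.6,"z": 0,"roll": -4}])

```text
clock: 3.07
tcp_pos: [0.5801, -0.113, 0.0436]
orientation: [-0.001, 0.754, 0.657, -0.0]
wrist_force: [-3.3, 1.3, 2.1]
finger_gap: -0.0001
grip_force: 1.4
```

servo_tool(increments=[{"grip": 1,"x": -1.1,"y": 4.6,"z": 0,"roll": -4},{"grip": 1,"x": -1.1,"y": 4.6,"z": 0,"roll": -4},{"grip": 1,"x": -1.1,"y": 4.6,"z": 0,"roll": -4},{"grip": 1,"x": -1.1,"y": 4.6,"z": 0,"roll": -4},{"grip": 1,"x": -1.1,"y": 4.6,"z": 0,"roll": -4}])

```text
clock: 3.48
tcp_pos: [0.603, -0.1188, 0.0436]
orientation: [-0.0, 0.629, 0.778, -0.001]
wrist_force: [-2.7, 0.5, 2.2]
finger_gap: -0.0001
grip_force: 1.4
```

servo_tool(increments=[{"grip": 1,"x": -1.1,"y": 4.6,"z": 0,"roll": -4},{"grip": 1,"x": -1.1,"y": 4.6,"z": 0,"roll": -4},{"grip": 1,"x": -1.1,"y": 4.6,"z": 0,"roll": -4},{"grip": 1,"x": -1.1,"y": 4.6,"z": 0,"roll": -4},{"grip": 1,"x": -1.1,"y": 4.6,"z": 0,"roll": -4}])

```text
clock: 3.9
tcp_pos: [0.6265, -0.1164, 0.0437]
orientation: [-0.0, 0.484, 0.875, -0.001]
wrist_force: [-2.0, -2.0, 1.6]
finger_gap: 0.0
grip_force: 1.5
```

servo_tool(increments=[{"grip": 1,"x": -1.1,"y": 4.6,"z": 0,"roll": -4},{"grip": 1,"x": -1.1,"y": 4.6,"z": 0,"roll": -4},{"grip": 1,"x": -1.1,"y": 4.6,"z": 0,"roll": -4},{"grip": 1,"x": -1.1,"y": 4.6,"z": 0,"roll": -4},{"grip": 1,"x": -0.8,"y": 3.4,"z": 0,"roll": -3}])

```text
clock: 4.32
tcp_pos: [0.6467, -0.1066, 0.0436]
orientation: [-0.0, 0.333, 0.943, -0.001]
wrist_force: [-2.1, -2.7, 1.2]
finger_gap: -0.0001
grip_force: 1.5
```

Run:
```python
from h import *
a=env.read_camera('top')[130:280,240:420,::-1]
cv2.imwrite('pics/t2.png',cv2.resize(cv2.convertScaleAbs(a,alpha=1.6),None,fx=4,fy=4,interpolation=cv2.INTER_CUBIC))
```

```text
(no output)
```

View pics/t2.png

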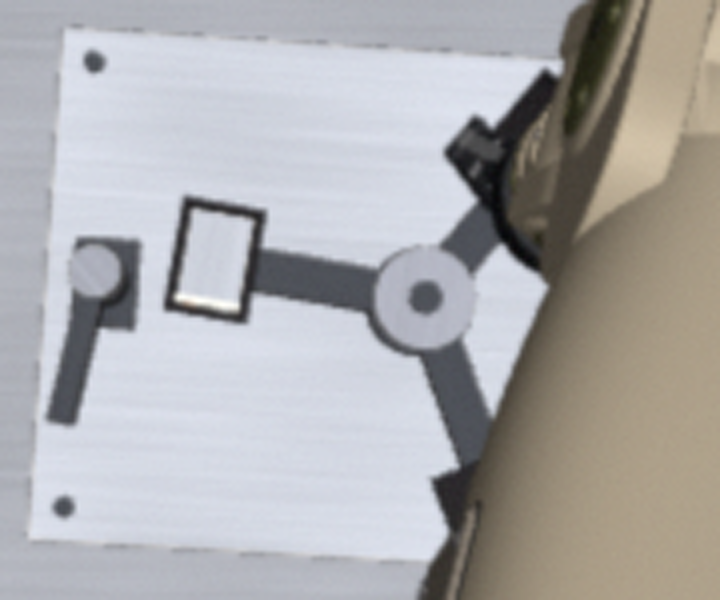

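The nest is now nearly in line, at (216,260) in the crop. It stops short of the hub-post line by a few degrees.

Run:
```python
from h import *
A=lambda u,v:(240+(u+.5)/4-.5,130+(v+.5)/4-.5)
h=onz('top',A(425,298),.062)[:2];p=onz('top',A(95,271),.102)[:2];n=onz('top',A(216,260),.062)[:2]
an=lambda d:np.degrees(np.arctan2(d[1],d[0]))
c=[onz('top',A(*q),.012)[:2] for q in [(65,28),(690,70),(665,575),(28,540)]]
print(n,np.hypot(*(n-h)),an(n-h),an(p-h),an(c[0]-c[1]),an(c[3]-c[2]))
```

```text
[0.62501154 0.06027371] 0.11380475362497712 81.30242312987215 87.97783734757448 87.99167361948828 88.2326206867397
```

servo_tool(increments=[{"grip": 1,"x": -0.5,"y": 2.3,"z": 0,"roll": -2},{"grip": 1,"x": -0.5,"y": 2.3,"z": 0,"roll": -2},{"grip": 1,"x": -0.4,"y": 1.7,"z": 0,"roll": -1.5},{"grip": 1,"x": -0.3,"y": 1.2,"z": 0,"roll": -1},{"grip": 1,"x": 0,"y": 0,"z": 0,"roll": 0}])

```text
clock: 4.78
tcp_pos: [0.6532, -0.1013, 0.0436]
orientation: [0.0, 0.28, 0.96, -0.0]
wrist_force: [-1.0, -2.5, 2.0]
finger_gap: 0.0002
grip_force: 1.3
```

Run:
```python
from h import *
a=env.read_camera('top')[130:280,240:420,::-1]
cv2.imwrite('pics/t3.png',cv2.resize(cv2.convertScaleAbs(a,alpha=1.6),None,fx=4,fy=4,interpolation=cv2.INTER_CUBIC))
```

```text
(no output)
```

View pics/t3.png

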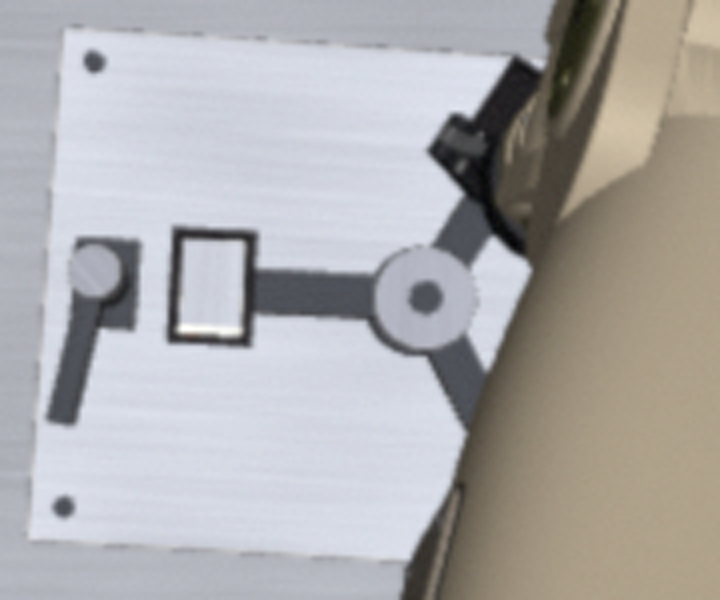

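The nest centre at (212,287) puts the turntable at about 88.6° against the 88.0° wanted, roughly 1 mm off. Now back off, lift, and go over to the outer side of the clamp arm.

servo_tool(increments=[{"grip": 1,"x": 0,"y": -7,"z": 0,"roll": 0},{"grip": 1,"x": 0,"y": -8,"z": 0,"roll": 0},{"grip": 1,"x": 0,"y": 0,"z": -35,"roll": 0},{"grip": 1,"x": 0,"y": 0,"z": -36,"roll": 0},{"grip": 1,"x": 0,"y": 0,"z": -36,"roll": 0}])

```text
clock: 5.25
tcp_pos: [0.6433, -0.1139, 0.1504]
orientation: [-0.001, 0.281, 0.96, 0.0]
wrist_force: [1.1, 0.4, 1.2]
finger_gap: -0.0
grip_force: 0.0
```

servo_tool(increments=[{"grip": 1,"x": 0,"y": 0,"z": 0,"roll": 0},{"grip": 1,"x": 26.8,"y": 23.5,"z": 0,"roll": 0},{"grip": 1,"x": 26.8,"y": 23.5,"z": 0,"roll": 0},{"grip": 1,"x": 26.8,"y": 23.5,"z": 0,"roll": 0},{"grip": 1,"x": 26.8,"y": 23.5,"z": 0,"roll": 0}])

```text
clock: 5.67
tcp_pos: [0.604, 0.0239, 0.15]
orientation: [-0.0, 0.281, 0.96, 0.0]
wrist_force: [0.1, 0.5, -0.5]
finger_gap: 0.0002
grip_force: 0.0
```

servo_tool(increments=[{"grip": 1,"x": 26.8,"y": 23.5,"z": 0,"roll": 0},{"grip": 1,"x": 26.8,"y": 23.5,"z": 0,"roll": 0},{"grip": 1,"x": 26.8,"y": 23.5,"z": 0,"roll": 0},{"grip": 1,"x": 26.8,"y": 23.5,"z": 0,"roll": 0},{"grip": 1,"x": 0,"y": 0,"z": 0,"roll": -5.5}])

```text
clock: 6.08
tcp_pos: [0.5625, 0.1653, 0.1501]
orientation: [-0.001, 0.231, 0.973, 0.001]
wrist_force: [-0.3, 0.6, 0.0]
finger_gap: 0.0001
grip_force: 0.0
```

servo_tool(increments=[{"grip": 1,"x": 0,"y": 0,"z": 0,"roll": -5.5},{"grip": 1,"x": 0,"y": 0,"z": 0,"roll": -5.5},{"grip": 1,"x": 0,"y": 0,"z": 0,"roll": -5.5},{"grip": 1,"x": 0,"y": 0,"z": 0,"roll": 0}])

```text
clock: 6.42
tcp_pos: [0.5648, 0.16, 0.15]
orientation: [-0.0, 0.091, 0.996, 0.0]
wrist_force: [0.2, -0.2, 0.2]
finger_gap: 0.0001
grip_force: 0.0
```

Run:
```python
from h import *
cv2.imwrite('pics/w2.png',env.read_camera('wrist')[:,:,::-1])
```

```text
(no output)
```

View pics/w2.png

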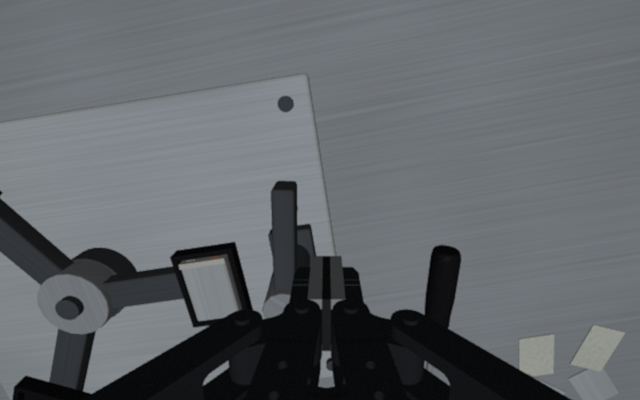

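The clamp bar at (284,220) lies along the tool's x, to the left of the fingertips at (327,265). I'll go down to z = 0.084 and sweep along -y.

servo_tool(increments=[{"grip": 1,"x": 0,"y": 0,"z": 25,"roll": 0},{"grip": 1,"x": 0,"y": 0,"z": 25,"roll": 0},{"grip": 1,"x": 0,"y": 0,"z": 16,"roll": 0},{"grip": 1,"x": 0,"y": -6,"z": 0,"roll": 0},{"grip": 1,"x": 0,"y": -6,"z": 0,"roll": 0}])

```text
clock: 6.88
tcp_pos: [0.5617, 0.1482, 0.0833]
orientation: [-0.002, 0.093, 0.996, 0.0]
wrist_force: [-0.3, 3.0, -1.9]
finger_gap: 0.0001
grip_force: 1.2
```

servo_tool(increments=[{"grip": 1,"x": 0,"y": -2,"z": 0,"roll": 0},{"grip": 1,"x": 0.8,"y": -3.9,"z": 0,"roll": -4},{"grip": 1,"x": 0.8,"y": -3.9,"z": 0,"roll": -4},{"grip": 1,"x": 0.8,"y": -3.9,"z": 0,"roll": -4},{"grip": 1,"x": 0.8,"y": -3.9,"z": 0,"roll": -4}])

```text
clock: 7.3
tcp_pos: [0.5591, 0.131, 0.0862]
orientation: [0.001, -0.049, 0.999, 0.0]
wrist_force: [-0.5, 2.8, -0.7]
finger_gap: 0.0003
grip_force: 0.9
```

servo_tool(increments=[{"grip": 1,"x": 0.8,"y": -3.9,"z": 0,"roll": -4},{"grip": 1,"x": 0.8,"y": -3.9,"z": 0,"roll": -4},{"grip": 1,"x": 0.8,"y": -3.9,"z": 0,"roll": -4},{"grip": 1,"x": 0.8,"y": -3.9,"z": 0,"roll": -4},{"grip": 1,"x": 0.8,"y": -3.9,"z": 0,"roll": -4}])

```text
clock: 7.72
tcp_pos: [0.5598, 0.1111, 0.0862]
orientation: [0.001, -0.221, 0.975, 0.0]
wrist_force: [-0.4, 2.3, -0.8]
finger_gap: 0.0003
grip_force: 0.9
```

servo_tool(increments=[{"grip": 1,"x": 0.8,"y": -3.9,"z": 0,"roll": -4},{"grip": 1,"x": 0.8,"y": -3.9,"z": 0,"roll": -4},{"grip": 1,"x": 0.8,"y": -3.9,"z": 0,"roll": -4},{"grip": 1,"x": 0.8,"y": -3.9,"z": 0,"roll": -4},{"grip": 1,"x": 0.8,"y": -3.9,"z": 0,"roll": -4}])

```text
clock: 8.13
tcp_pos: [0.5672, 0.0928, 0.0862]
orientation: [0.001, -0.387, 0.922, -0.0]
wrist_force: [-1.0, 1.9, -0.7]
finger_gap: 0.0001
grip_force: 0.9
```

servo_tool(increments=[{"grip": 1,"x": 0.8,"y": -3.9,"z": 0,"roll": -4},{"grip": 1,"x": 0.8,"y": -3.9,"z": 0,"roll": -4},{"grip": 1,"x": 0.8,"y": -3.9,"z": 0,"roll": -4},{"grip": 1,"x": 0.8,"y": -3.9,"z": 0,"roll": -4},{"grip": 1,"x": 0.8,"y": -3.9,"z": 0,"roll": -4}])

```text
clock: 8.55
tcp_pos: [0.5802, 0.0779, 0.0863]
orientation: [0.001, -0.542, 0.841, -0.0]
wrist_force: [-1.9, 1.8, 1.8]
finger_gap: 0.0
grip_force: 1.0
```

servo_tool(increments=[{"grip": 1,"x": 0.8,"y": -3.9,"z": 0,"roll": -4},{"grip": 1,"x": 0.8,"y": -3.9,"z": 0,"roll": -4},{"grip": 1,"x": 0.8,"y": -3.9,"z": 0,"roll": -4},{"grip": 1,"x": 0.4,"y": -2,"z": 0,"roll": -2},{"grip": 1,"x": 0,"y": 0,"z": 0,"roll": 0}])

```text
clock: 8.97
tcp_pos: [0.5921, 0.0707, 0.0861]
orientation: [0.001, -0.639, 0.769, -0.0]
wrist_force: [-1.1, 1.8, 1.7]
finger_gap: 0.0005
grip_force: 1.2
```

servo_tool(increments=[{"grip": 1,"x": 0.4,"y": -2,"z": 0,"roll": -2},{"grip": 1,"x": 0.4,"y": -2,"z": 0,"roll": -2},{"grip": 1,"x": 0.3,"y": -1.5,"z": 0,"roll": -1.5},{"grip": 1,"x": 0.3,"y": -1.5,"z": 0,"roll": -1.5},{"grip": 1,"x": 0,"y": 0,"z": 0,"roll": 0}])

```text
clock: 9.38
tcp_pos: [0.5932, 0.0692, 0.0857]
orientation: [-0.003, -0.685, 0.729, 0.003]
wrist_force: [-15.9, 2.2, 14.0]
finger_gap: -0.0006
grip_force: 9.9
```

servo_tool(increments=[{"grip": 1,"x": 0,"y": -1,"z": 0,"roll": 0},{"grip": 1,"x": 0,"y": 0,"z": 0,"roll": 0}])

```text
clock: 9.55
tcp_pos: [0.5933, 0.0692, 0.0856]
orientation: [-0.003, -0.684, 0.729, 0.004]
wrist_force: [-18.8, 3.2, 14.1]
finger_gap: -0.0003
grip_force: 11.2
```

The force jumped to about 16–19 N, so it is either at the stop or blocked. I'll back off and look.

servo_tool(increments=[{"grip": 1,"x": 0,"y": 6,"z": 0,"roll": 0},{"grip": 1,"x": 0,"y": 10,"z": 0,"roll": 0},{"grip": 1,"x": 0,"y": 5,"z": 0,"roll": 0},{"grip": 1,"x": 0,"y": 0,"z": 0,"roll": 0}])

```text
clock: 9.88
tcp_pos: [0.5778, 0.0696, 0.0854]
orientation: [0.0, -0.684, 0.729, -0.001]
wrist_force: [-0.2, -0.5, 0.2]
finger_gap: 0.0001
grip_force: 0.0
```

Run:
```python
from h import *
f=lambda a:cv2.resize(cv2.convertScaleAbs(a,alpha=1.5),None,fx=4,fy=4,interpolation=cv2.INTER_CUBIC)
t=env.read_camera('top')[160:260,250:350,::-1];s=env.read_camera('scene')[140:240,280:380,::-1]
cv2.imwrite('pics/t4.png',np.hstack([f(t),f(s)]))
```

```text
(no output)
```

View pics/t4.png

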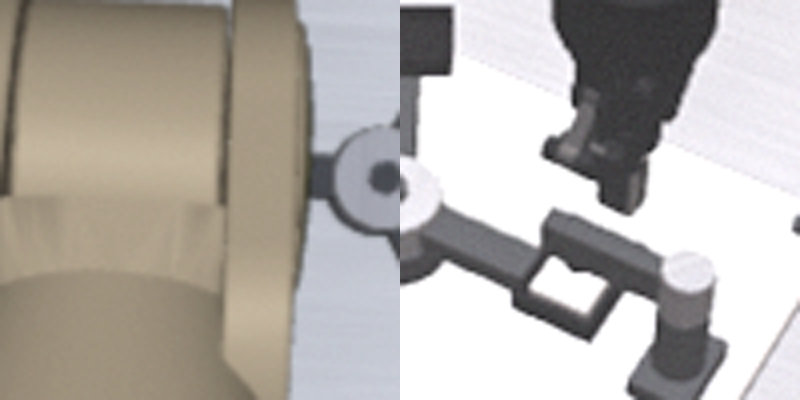

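In the scene view the clamp bar lies over the cell from the boss at (688,272), and the nest is aligned. The arm hides the top view, so I'll lift and clear it for a precise check.

servo_tool(increments=[{"grip": 1,"x": 0,"y": 0,"z": -35,"roll": 0},{"grip": 1,"x": 0,"y": 0,"z": -35,"roll": 0},{"grip": 1,"x": 35,"y": 9,"z": 0,"roll": 0},{"grip": 1,"x": 35,"y": 9,"z": 0,"roll": 0},{"grip": 1,"x": 35,"y": 9,"z": 0,"roll": 0}])

```text
clock: 10.4
tcp_pos: [0.5459, -0.0342, 0.1556]
orientation: [0.001, -0.685, 0.728, -0.002]
wrist_force: [-0.3, 0.1, -0.6]
finger_gap: 0.0002
grip_force: 0.0
```

servo_tool(increments=[{"grip": 1,"x": 35,"y": 9,"z": 0,"roll": 0},{"grip": 1,"x": 35,"y": 9,"z": 0,"roll": 0},{"grip": 1,"x": 35,"y": 9,"z": 0,"roll": 0},{"grip": 1,"x": 35,"y": 9,"z": 0,"roll": 0},{"grip": 1,"x": 35,"y": 9,"z": 0,"roll": 0}])

```text
clock: 10.82
tcp_pos: [0.4889, -0.2073, 0.1548]
orientation: [0.0, -0.685, 0.729, -0.001]
wrist_force: [0.2, 0.3, -1.0]
finger_gap: -0.0002
grip_force: 0.0
```

Run:
```python
from h import *
a=env.read_camera('top')[160:245,250:370,::-1]
cv2.imwrite('pics/t5.png',cv2.resize(cv2.convertScaleAbs(a,alpha=1.6),None,fx=6,fy=6,interpolation=cv2.INTER_CUBIC))
```

```text
(no output)
```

View pics/t5.png

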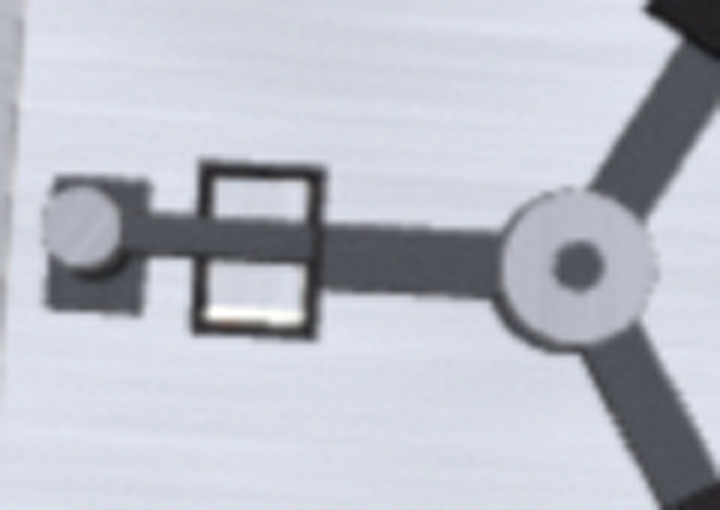

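The bar's edge slope (0.0625, from (150,214) to (310,224)) matches the plate's (about 0.061), and the bar met a hard 19 N stop. The nest, centred at (258,250), is within about 0.5° of the line, and the cell is seated. Handing in.

```bash
python3 -c "
from workcell import env
print(env.hand_in())"
```

```text
the job is handed in; nothing more can be done
None
```

I pushed the loaded nest round to the clamp post (within about 0.5° of the line) and swung the clamp arm in over the cell to its stop. The cell still looked seated at the last look. I handed the job in, but the hand-in returned no verdict.

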